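Make up a box lot: nut driver and pipe couplings

ROBOT

A 7-joint arm with a two-finger parallel gripper is mounted at the origin on the work surface. World frame = base frame: x ahead of the robot, y to its left, z up, the work surface at z = 0. Lengths are in m, angles in rad, forces in N, time in s.
With the tool pointing down it reaches from about 0.425 to 0.975 m from the base axis. Payload 16.7 kg.
Tool frame: the origin (TCP) lies on the centre line of the jaws, within the pads' length; the fingertips stand 22 mm ahead of it and the grasp point (between the pads) lies 3 mm ahead of it; z points along the fingers, y is the line along which they close (so a half turn about z gives the same grasp; the last joint's range is limited). The gripper opens to 85 mm and grips with 20 to 120 N. Pads are 22 mm wide; open, the fingers measure 114 mm over their backs; the gripper's body (76 mm by 85 mm) begins 54 mm behind the grasp point. The pads swing forward as they close: fully open they stand 13 mm farther back than shut.
Start: joints at [-1.387, 0.426, 0.074, 1.606, -0.034, 1.111, -0.067], TCP at [0.221, 0.638, 0.253] pointing down, gripper open.
Joint ranges: [-2.85, 2.85], [-0.5, 2.14], [-1.23, 1.37], [0.21, 2.46], [-1.02, 4.16], [0.16, 2.05], [-2.73, 2.73]. Speed limits (rad/s): [1.89, 1.89, 2.39, 2.39, 3.01, 3.01, 3.01].

INTERFACE

Orientations are given as a rotation vector (axis times angle).
In Python, from plant import manip, viewer, models gives the robot as it stands. The module is installed in compiled form; this text tells all that it offers.
- The arm moves only by the tool step_arm, never from a script. Its arguments are lists of equal length, an entry for each row: "fingers": the opening, from 0 (shut) to 1 (fully open); "linear": the shift along the tool's x, y, z in m, a list of three; "dr": the turn, a rotation vector about the tool's x, y, z in rad, a list of three. A call has 1 to 10 rows; each row is the pose to reach, as a shift and turn from the pose commanded when the call began, along the tool's axes at that moment; what a row does not reach only later rows make up. A row lasts 1/12 s, in which the tool goes at most 41.7 mm and 7.16 degrees, less where a joint would pass 70% of its speed; a pose out of reach is approached as far as the arm can. A call with a gripper value outside its range is refused whole. The fingers move at their own pace and stop on an object; "force" is the grip in N (left out, the last holds). Time passes only in rows, so rows that repeat a pose let the fingers close. It gives the time, the measured TCP pose, the force, the opening and the grip force at its end, in the units of the state.
- manip.get_obs(): the state, without advancing time (a new reading comes with each control period).
- viewer.camera(name): name is "side" or "top" or "wrist"; returns (picture, depth): 480x640x3 uint8, red, green, blue; 480x640 float32, m along the optical axis (not along the pixel's ray), 0 where there is no reading.
- viewer.get_calibration(name): a dict with "mtx" (3x3 intrinsics, pixels), "k1" (the pictures are not rectified: a ray, as slopes to the right and down, at radius r is drawn at 1 + k1 r^2 times it, then the intrinsics apply), "cam_to_world" (4x4, takes a point from camera to world coordinates). Camera axes: x right, y up, looking along -z (the intrinsics and any distortion apply to the point x, -y, -z); pixel columns grow to the right and rows downward; lengths in m; the calibration is good to about 2 mm. A picture is of the moment at which its call begins: read the wrist's pose just before it. get_calibration takes no time and is no camera call; for the wrist camera it gives the pose at the moment of the call.
- manip.job_done(): hands the job in; it is judged then, once.
Trained networks look in the newest picture that a camera, given by its name, has taken for a name from the list of things; names that differ only in an ending like _2 or _b are one class to them, and where a whole thing is asked for, a point or a joint stands for the part that bears it (a point fixed in the world has none). Each returns a list of dicts, best first, with "score" (0 to 1); they miss things now and then, are a little off and sometimes report something else, mostly with a low value. They report only what shows in the picture. A call takes as long as a camera call. They do not tell look-alikes from the thing itself.
- models.look_for(name, camera): "at" ([x, y, z] in m, in world coordinates, good to about 4 mm: the middle of the surface that is visible of it).
- models.masks_of(name, camera): "mask" (480x640 bool, what is visible of it).
The state is a dict: "t": time; "joints": joint angles; "qvel": joint speeds; "tau": joint torques, N m; "ee_pos": TCP position; "ee_rot": TCP orientation; "ft_force": force on the tool from outside, world axes, zero at the start; "moment": the same for the moment, N m; "opening": opening from 0.0 (shut) to 1.0 (fully open); "grip_force": force on a finger pad.
Only numpy, scipy, OpenCV 4.12 (cv2) and the standard library are available. Lean on these libraries where they do the work, as an engineer would, in place of code of your own. Each camera call takes 0.05 s, during which the arm holds its last target. There are 200 camera calls.

TASK

Make up the box lot in the two-compartment cardboard carton. First pull the orange nut driver up out of its cup and lay it down flat in the carton's narrow compartment, without dropping it from a height; then carry the grey tray by its red handle over the carton, tip it so that all three brass couplings slide out into the wide compartment, and put the empty tray back level on its green mat. Do not handle the couplings with the gripper, and leave the blue driver in its cup and the jar and the paint can standing where they are.

Things in the scene. Friction and masses are not known exactly. Their poses are not given: they have to be found in the camera images.
- driver: Loose nut driver, 195 mm long, orange handle with two black bands; origin at mid-length, +z along its axis towards the handle end. Handle: z +2 to +97 mm, diameter 29 mm (tapering at both ends). Shaft diameter 9 mm, steel socket head diameter 21 mm at z -97 to -70 mm. 130 g. Starts upright in one of the two cups of the stand, standing on its head; handle sticks out about 90 mm over the rim.
- blue_driver: The same driver with a blue handle, in the other cup; stays there. Same frame as the orange one.
- stand: Fixed wooden base 85 (x) x 210 (y) x 12 mm with two upright aluminium cups at y = -55 and +55 mm of its frame; origin centre of its underside. Cups: outer diameter 51 mm, wall 3.5 mm, inner floor at z 16 mm, rim at z 120 mm. It stands left or right of the carton.
- carton: Fixed open cardboard carton 290 (x) x 240 (y) x 60 mm high, walls and floor 5 mm; origin centre of its underside. A divider (its top at z 55 mm) along y at x = +35 to +40 mm parts a narrow compartment (x +40 to +140, 230 mm long in y, on the side away from the robot) from a wide one (x -140 to +35). A steel pipe flange (diameter 72, 22 mm high) lies loose in the wide one and may be shifted.
- tool_floor (a point): Centre of the narrow compartment's floor; axes as the carton.
- fitting_floor (a point): Centre of the wide compartment's floor; axes as the carton.
- mat: Fixed green mat 170 (x) x 200 (y) x 4 mm, origin centre of its underside; the tray's place. Left or right of the carton, on the side where the stand is not.
- tray: Loose grey sheet-metal tray 170 (x) x 140 (y) mm, 300 g, floor 4 mm, walls 24 mm high on three sides, open at its +x end (which starts facing roughly to -y of the world), origin centre of its underside. A red handle bar bridges it across y above the origin: 14 mm thick in x, 140 mm long in y, z 76 to 102 mm, on uprights at both side walls; free height below it 72 mm over the floor.
- tray_handle (a point): Centre of the red handle bar, 89 mm above the tray's underside; axes as the tray.
- tray_lip (a point): Middle of the tray's open edge, at floor level, 85 mm ahead of its origin; axes as the tray.
- fitting0: Loose brass hexagonal pipe coupling, 60 mm long along its x axis, 28 mm across flats, about 70 g; origin at its centre. Starts lying in the tray, lengthwise.
- fitting1: Loose brass hexagonal pipe coupling, 60 mm long along its x axis, 28 mm across flats, about 70 g; origin at its centre. Starts lying in the tray, lengthwise.
- fitting2: Loose brass hexagonal pipe coupling, 60 mm long along its x axis, 28 mm across flats, about 70 g; origin at its centre. Starts lying in the tray, lengthwise.
- jar: Bystander: amber jar with red lid, diameter 72, height 100 mm; origin under it.
- paint_can: Bystander: blue and silver can, diameter 90, height 95 mm; origin under it.
Not all that is in view belongs to the job. Leave any white look-alike of the tray alone.

How it is judged:
On the way, in this order (a step that is already met when the one before it is completed fails the run):
1. the orange driver is held clear above its cup (z of driver in the frame of stand above 0.23 m and contact force between the fingers and driver above 0.5 N), for 0.1 s.
2. the orange driver lies in the narrow compartment, let go (y of driver in the frame of carton between -0.115 and 0.115 m and x of driver in the frame of carton between 0.04 and 0.14 m and z of driver in the frame of carton between 0 and 0.045 m and angle between driver's own z axis and vertical between 1.3 and 1.84 rad and contact force between the fingers and driver below 0.1 N and linear speed of driver below 0.1 m/s), for 0.2 s.
3. the tray is carried level with the three couplings in it (z of tray in the frame of mat above 0.05 m and angle between tray's own z axis and vertical below 0.3 rad and x of fitting0 in the frame of tray between -0.085 and 0.085 m and y of fitting0 in the frame of tray between -0.07 and 0.07 m and z of fitting0 in the frame of tray between 0 and 0.05 m and x of fitting1 in the frame of tray between -0.085 and 0.085 m and y of fitting1 in the frame of tray between -0.07 and 0.07 m and z of fitting1 in the frame of tray between 0 and 0.05 m and x of fitting2 in the frame of tray between -0.085 and 0.085 m and y of fitting2 in the frame of tray between -0.07 and 0.07 m and z of fitting2 in the frame of tray between 0 and 0.05 m), for 0.1 s.
4. the tray is tipped over the carton (angle between tray's own z axis and vertical above 0.45 rad and horizontal distance between tray and carton below 0.25 m), for 0.1 s.
At the end, for the whole second after the job is handed in: Orange driver lying flat (within 15 deg) in the narrow compartment; all three couplings in the wide one (centres under 75 mm above the carton's underside); tray released, level (4.5 deg) on the mat, its centre within 50 mm of the mat's; all at rest (under 30 mm/s) (y of driver in the frame of carton between -0.115 and 0.115 m and x of driver in the frame of carton between 0.04 and 0.14 m and z of driver in the frame of carton between 0 and 0.045 m and angle between driver's own z axis and vertical between 1.3 and 1.84 rad and y of fitting0 in the frame of carton between -0.115 and 0.115 m and x of fitting0 in the frame of carton between -0.14 and 0.035 m and z of fitting0 in the frame of carton between 0 and 0.075 m and y of fitting1 in the frame of carton between -0.115 and 0.115 m and x of fitting1 in the frame of carton between -0.14 and 0.035 m and z of fitting1 in the frame of carton between 0 and 0.075 m and y of fitting2 in the frame of carton between -0.115 and 0.115 m and x of fitting2 in the frame of carton between -0.14 and 0.035 m and z of fitting2 in the frame of carton between 0 and 0.075 m and horizontal distance between tray and mat below 0.05 m and angle between tray's own z axis and vertical below 0.08 rad and z of tray in the frame of mat between 0 and 0.012 m and linear speed of each of driver, tray, fitting0, fitting1, fitting2 below 0.03 m/s and contact force between the fingers and tray below 0.1 N); the robot touches nothing.
It fails at once if the orange driver is dropped from a height or thrown (over 1.6 m/s while not held) (linear speed of driver above 1.6 m/s and contact force between the fingers and driver below 0.1 N).
It fails at once if a coupling is handled with the gripper (over 2 N) (contact force between the fingers and fitting0 above 2 N or contact force between the fingers and fitting1 above 2 N or contact force between the fingers and fitting2 above 2 N).
It fails at once if the blue driver is pulled up or out of its cup (over 30 mm) (distance of blue_driver from where it was at the start of the episode above 0.03 m).
It fails at once if the jar or the paint can is shifted more than 40 mm (distance of any of jar, paint_can from where it was at the start of the episode above 0.04 m).
It also fails if it takes over 72 s, if anything falls off the work surface, if the arm or the gripper's body presses on something with over 40 N, if the wrist force passes 120 N, or if a joint passes its speed limit or range.

## Working session

There is one attempt and no reset: what is moved stays moved. The work goes in short steps, Python scripts to look and compute and a tool call to move; the robot and the scene stay as the last step left them, time stands still between calls to the robot, and variables do not carry over. Pictures are saved under pics/ and viewed, at most 14 in all, crops included, and the job is handed in when it is done.

Besides the shell and the picture viewer there is one more tool, called after "Call:" by a JSON object that holds its "method" and its "body". step_arm: Moves the arm, as the interface text tells. Its arguments: {"type":"object","properties":{"fingers":{"type":"array"},"linear":{"type":"array"},"dr":{"type":"array"},"force":{"type":"number"}},"required":["fingers","linear","dr"]}

```bash
mkdir -p pics
cat > h.py <<'E'
from plant import manip, viewer, models
import numpy as np, cv2
from scipy.spatial.transform import Rotation as R
np.set_printoptions(precision=4,suppress=True)
def cloud(cam):
    img,d=viewer.camera(cam); c=viewer.get_calibration(cam)
    v,u=np.mgrid[:480,:640].astype(float)
    K=np.array(c["mtx"],float); 
    x=(u-K[0,2])/K[0,0]; y=(v-K[1,2])/K[1,1]; xd,yd=x.copy(),y.copy()
    for _ in range(8):
        s=1+c["k1"]*(x*x+y*y); x=xd/s; y=yd/s
    P=np.stack([x*d,-y*d,-d,np.ones_like(d)],-1)@np.array(c["cam_to_world"]).T
    P=P[...,:3]; P[d<=0]=np.nan
    return img,P
def save(img,n): cv2.imwrite("pics/"+n,cv2.cvtColor(img,cv2.COLOR_RGB2BGR))
E
python3 - <<'E'
from h import *
o=manip.get_obs(); print(o["t"],o["ee_pos"],o["ee_rot"],R.from_rotvec(o["ee_rot"]).as_matrix())
for cam in ["top","side"]:
    img,P=cloud(cam); save(img,cam+"0.png"); np.save(cam+"0.npy",P)
    for n in ["driver","blue_driver","stand","carton","mat","tray","fitting0","jar","paint_can"]:
        for r in models.look_for(n,cam)[:4]: print(cam,n,r["score"],np.array(r["at"]))
E
```

```text
0.0 [0.2211 0.6374 0.2526] [-0.522  -3.0978  0.002 ] [[-0.9448  0.3277 -0.0003]
 [ 0.3277  0.9448 -0.0012]
 [-0.0001 -0.0013 -1.    ]]
top driver 0.73 [0.5368 0.3867 0.1866]
top blue_driver 0.87 [0.5039 0.2769 0.1959]
top stand 0.68 [0.5161 0.3353 0.011 ]
top stand 0.4 [ 0.592  -0.0132  0.0005]
top carton 0.55 [ 0.594  -0.0115  0.0093]
top tray 0.71 [ 0.2317 -0.3093  0.007 ]
top tray 0.61 [ 0.5231 -0.3371  0.0071]
top fitting0 0.8 [ 0.5717 -0.3108  0.0349]
top fitting0 0.76 [ 0.4888 -0.2883  0.0361]
top fitting0 0.64 [ 0.5336 -0.2914  0.0397]
top paint_can 0.93 [ 0.6969 -0.2504  0.0938]
side blue_driver 0.88 [0.495  0.2751 0.1681]
side blue_driver 0.3 [ 0.6813 -0.276   0.0756]
side stand 0.95 [0.503  0.2803 0.0382]
side carton 0.62 [ 0.5842 -0.0116  0.0242]
side mat 0.94 [ 0.4801 -0.4017  0.0084]
side tray 0.96 [ 0.5213 -0.348   0.0149]
side tray 0.75 [ 0.2151 -0.3238  0.0014]
side fitting0 0.78 [ 0.5616 -0.3351  0.0318]
side fitting0 0.63 [ 0.4805 -0.2819  0.0348]
side fitting0 0.52 [ 0.5239 -0.3086  0.0322]
side jar 0.95 [0.6845 0.239  0.0685]
side paint_can 0.89 [ 0.6813 -0.2767  0.0755]
```

View pics/top0.png

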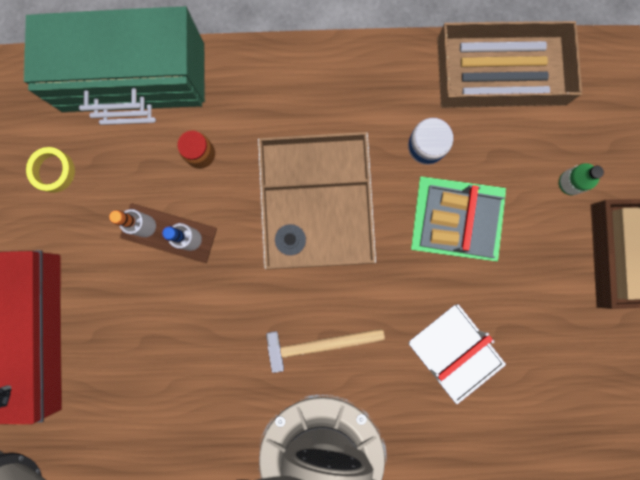

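View pics/side0.png

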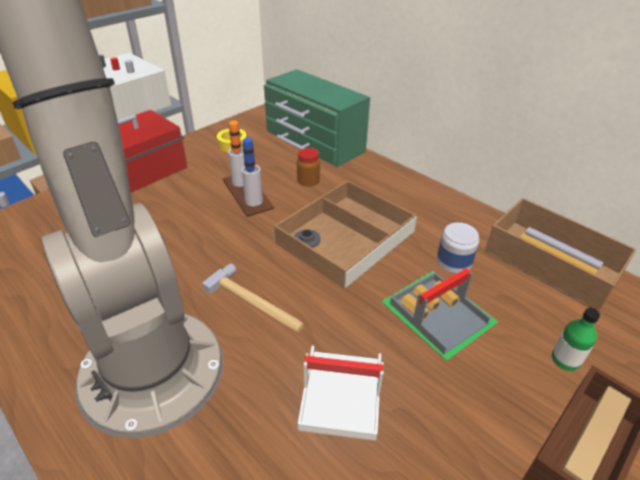

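The top view shows the orange driver at (118,217), the blue driver at (172,234), the carton around (318,200), the tray on its green mat at (460,218), and a white decoy tray at (457,353). In the side view the jar is at (308,166) and the paint can at (459,245). Next I work out the poses.

```bash
cat >> h.py <<'E'
def rect(pts,tag):
    (c,s,a)=cv2.minAreaRect(pts[:,:2].astype(np.float32)*1000); print(tag,len(pts),"c",np.array(c),"size",np.array(s),"ang",a,"zmed",np.median(pts[:,2]))
def plan(pos,Rm):
    "shift/turn in tool axes from present pose to target"
    o=manip.get_obs(); A=R.from_rotvec(o["ee_rot"]); 
    print("lin",np.round(A.inv().apply(np.array(pos)-o["ee_pos"]),3),"dr",np.round((A.inv()*R.from_matrix(Rm)).as_rotvec(),3))
def tool(zdir,ydir):
    z=np.array(zdir,float); z/=np.linalg.norm(z); y=np.array(ydir,float); y-=z*(y@z); y/=np.linalg.norm(y)
    return np.stack([np.cross(y,z),y,z],1)
E
python3 - <<'E'
from h import *
P=np.load("top0.npy"); im=cv2.imread("pics/top0.png"); S=np.load("side0.npy"); ims=cv2.imread("pics/side0.png")
def box(P,x0,x1,y0,y1,z0,z1): 
    with np.errstate(invalid="ignore"): return (P[...,0]>x0)&(P[...,0]<x1)&(P[...,1]>y0)&(P[...,1]<y1)&(P[...,2]>z0)&(P[...,2]<z1)
m=box(P,.4,.8,-.18,.16,.045,.075); rect(P[m],"carton")
m=box(P,.35,.62,-.5,-.2,.085,.13); rect(P[m],"bar")
hsv=cv2.cvtColor(im,cv2.COLOR_BGR2HSV); hs=cv2.cvtColor(ims,cv2.COLOR_BGR2HSV)
g=(hsv[...,0]>50)&(hsv[...,0]<75)&(hsv[...,1]>120)&box(P,.35,.7,-.55,-.2,-.02,.02); rect(P[g],"mat")
for nm,h0,h1,(y0,y1) in [("orange",5,18,(.3,.47)),("blue",100,130,(.2,.33))]:
  for t,Q,h in [("top",P,hsv),("side",S,hs)]:
    m=(h[...,0]>=h0)&(h[...,0]<=h1)&(h[...,1]>170)&box(Q,.42,.62,y0,y1,.11,.25)
    q=Q[m]; print(nm,t,len(q),q.mean(0),q.min(0),q.max(0))
    for a in np.arange(.12,.22,.02):
        s=q[(q[:,2]>=a)&(q[:,2]<a+.02)]
        if len(s): print("  z",a,len(s),np.median(s,0),np.ptp(s,0))
m=box(P,.42,.62,.2,.47,.112,.13); print("rims",m.sum()); 
q=P[m]; 
for lo,hi in[(.33,.47),(.2,.33)]:
    s=q[(q[:,1]>lo)&(q[:,1]<hi)]; print(np.median(s,0),s.min(0),s.max(0))
E
```

```text
carton 1888 c [581.557   -4.2291] size [291.6565 244.487 ] ang 1.5452286005020142 zmed 0.058876081559777305
bar 586 c [ 527.2858 -331.194 ] size [ 24.1817 141.5536] ang 78.98802947998047 zmed 0.1052596788492346
mat 635 c [ 543.1509 -284.283 ] size [106.1698 163.1344] ang 79.5668716430664 zmed 0.004421628762267371
orange top 130 [0.5362 0.3824 0.1864] [0.5268 0.3765 0.1476] [0.5503 0.3956 0.2143]
  z 0.13999999999999999 22 [0.536  0.3806 0.1544] [0.0181 0.0096 0.0121]
  z 0.15999999999999998 30 [0.5364 0.3806 0.1702] [0.0209 0.0085 0.0175]
  z 0.17999999999999997 28 [0.5356 0.3809 0.192 ] [0.0203 0.0079 0.0195]
  z 0.19999999999999996 50 [0.534  0.3837 0.2077] [0.0233 0.017  0.0142]
orange side 193 [0.5316 0.3831 0.1761] [0.5195 0.3748 0.1217] [0.5463 0.4008 0.2118]
  z 0.12 21 [0.5301 0.3813 0.1273] [0.018  0.0152 0.013 ]
  z 0.13999999999999999 39 [0.5309 0.3811 0.1528] [0.0241 0.0201 0.013 ]
  z 0.15999999999999998 43 [0.5293 0.3813 0.1675] [0.025  0.0198 0.0162]
  z 0.17999999999999997 39 [0.5298 0.3797 0.1944] [0.0263 0.0184 0.0135]
  z 0.19999999999999996 51 [0.533  0.3844 0.2085] [0.0229 0.0236 0.0112]
blue top 158 [0.503  0.2814 0.2021] [0.4923 0.2717 0.1447] [0.5139 0.2955 0.2179]
  z 0.13999999999999999 9 [0.5018 0.2743 0.1575] [0.0127 0.0043 0.0145]
  z 0.15999999999999998 12 [0.4996 0.2739 0.1687] [0.0165 0.0049 0.0135]
  z 0.17999999999999997 19 [0.5029 0.2745 0.1942] [0.0166 0.0053 0.0183]
  z 0.19999999999999996 118 [0.5036 0.2833 0.2111] [0.0216 0.0219 0.0178]
blue side 9 [0.4972 0.2781 0.2113] [0.4918 0.2748 0.2091] [0.5022 0.2829 0.2137]
  z 0.19999999999999996 9 [0.4983 0.2776 0.2114] [0.0104 0.0081 0.0046]
rims 239
[0.5327 0.3799 0.1207] [0.5142 0.3642 0.1135] [0.5632 0.4118 0.1298]
[0.5008 0.2757 0.1205] [0.4815 0.2602 0.1126] [0.5304 0.3062 0.1299]
```

```bash
cat > g.py <<'E'
from h import *
def grasp(back,phi=15,tilt=50,ax=(.537,.388,.158),ahead=.009):
    p,t=np.radians([phi,tilt]); z=np.array([np.sin(t)*np.cos(p),np.sin(t)*np.sin(p),-np.cos(t)])
    return np.array(ax)-(ahead+back)*z, tool(z,[-np.sin(p),np.cos(p),0])
E
python3 -c "
from g import *
plan(*grasp(.15))"
```

```text
lin [-0.279 -0.201 -0.007] dr [-0.26  -0.846 -0.557]
```

Call:
{"method": "step_arm", "body": {"fingers": [0.75,0.75,0.75,0.75,0.75,0.75,0.75,0.75,0.75,0.75], "linear": [[-0.279,-0.201,-0.007],[-0.279,-0.201,-0.007],[-0.279,-0.201,-0.007],[-0.279,-0.201,-0.007],[-0.279,-0.201,-0.007],[-0.279,-0.201,-0.007],[-0.279,-0.201,-0.007],[-0.279,-0.201,-0.007],[-0.279,-0.201,-0.007],[-0.279,-0.201,-0.007]], "dr": [[-0.26,-0.846,-0.557],[-0.26,-0.846,-0.557],[-0.26,-0.846,-0.557],[-0.26,-0.846,-0.557],[-0.26,-0.846,-0.557],[-0.26,-0.846,-0.557],[-0.26,-0.846,-0.557],[-0.26,-0.846,-0.557],[-0.26,-0.846,-0.557],[-0.26,-0.846,-0.557]]}}

```text
t: 1.83
ee_pos: [0.4194, 0.3535, 0.2598]
ee_rot: [-0.299, 2.251, 0.138]
ft_force: [1.2, -0.5, -0.1]
opening: 0.747
grip_force: 0.0
```

```bash
python3 -c "
from g import *
o=manip.get_obs(); print(o['t'],o['ee_pos'],o['joints'],o['opening'],o['qvel'])
plan(*grasp(.15)); plan(*grasp(.05)); plan(*grasp(.0))
im,P=cloud('wrist'); save(im,'w1.png')
for r in models.look_for('driver','wrist'): print(r['score'],np.array(r['at']))
"
```

```text
1.8333 [0.4194 0.3535 0.2598] [-1.4649  0.0184  0.2781  2.4173  1.4618  0.66   -0.5691] 0.746788129266484 [ 0.1262 -0.0983  0.031   0.3558  1.0843 -0.1048 -0.6171]
lin [-0.001  0.003  0.   ] dr [0.    0.002 0.002]
lin [-0.001  0.003  0.1  ] dr [0.    0.002 0.002]
lin [-0.     0.003  0.15 ] dr [0.    0.002 0.002]
0.94 [0.5287 0.3885 0.1669]
```

View pics/w1.png

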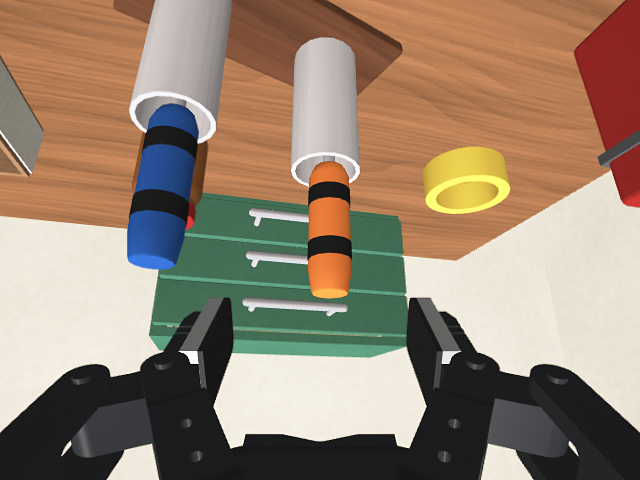

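Straight ahead in the wrist view is the orange driver at about (328,230), between the jaws. The blue one is off to the left at (165,190). I move in and close the gripper.

Call:
{"method": "step_arm", "body": {"fingers": [0.75,0.75,0.75,0.75,0.75,0.75,0.75,0.1,0.1,0.1], "linear": [[0,0.003,0.03],[0,0.003,0.055],[0,0.003,0.08],[0,0.003,0.1],[0,0.003,0.12],[0,0.003,0.14],[0,0.003,0.152],[0,0.003,0.152],[0,0.003,0.152],[0,0.003,0.152]], "dr": [[0,0,0],[0,0,0],[0,0,0],[0,0,0],[0,0,0],[0,0,0],[0,0,0],[0,0,0],[0,0,0],[0,0,0]], "force": 50}}

```text
t: 2.77
ee_pos: [0.5303, 0.3899, 0.163]
ee_rot: [-0.296, 2.253, 0.139]
ft_force: [-0.1, -1.2, 2.3]
opening: 0.333
grip_force: 13.0
```

Call:
{"method": "step_arm", "body": {"fingers": [0.1,0.1,0.1,0.1,0.1], "linear": [[0,0,0],[0,0,0],[0,0,0],[0,0,0],[0,0,0]], "dr": [[0,0,0],[0,0,0],[0,0,0],[0,0,0],[0,0,0]]}}

```text
t: 3.18
ee_pos: [0.5306, 0.3899, 0.1632]
ee_rot: [-0.297, 2.253, 0.14]
ft_force: [-1.1, 1.4, 3.8]
opening: 0.32
grip_force: 49.5
```

```bash
python3 -c "
from g import *
o=manip.get_obs(); print(o['t'],o['ee_pos'],o['joints'],o['opening'],o['ft_force'])
A=R.from_rotvec(o['ee_rot']).as_matrix()
plan(o['ee_pos']+np.array([0,0,.05]),A); plan(o['ee_pos']+np.array([0,0,.19]),A)
"
```

```text
3.1833 [0.5306 0.3899 0.1632] [-1.2449  0.387   0.3105  2.2902  2.0251  0.4768 -1.0794] 0.32020065134042075 [-1.063   1.3667  3.8216]
lin [-0.038  0.    -0.032] dr [0. 0. 0.]
lin [-0.146  0.    -0.122] dr [0. 0. 0.]
```

Call:
{"method": "step_arm", "body": {"fingers": [0.1,0.1,0.1,0.1,0.1,0.1,0.1,0.1,0.1,0.1], "linear": [[-0.008,0,-0.006],[-0.023,0,-0.019],[-0.038,0,-0.032],[-0.057,0,-0.048],[-0.076,0,-0.064],[-0.095,0,-0.08],[-0.114,0,-0.096],[-0.13,0,-0.109],[-0.146,0,-0.122],[-0.146,0,-0.122]], "dr": [[0,0,0],[0,0,0],[0,0,0],[0,0,0],[0,0,0],[0,0,0],[0,0,0],[0,0,0],[0,0,0],[0,0,0]]}}

```text
t: 4.02
ee_pos: [0.5317, 0.39, 0.357]
ee_rot: [-0.294, 2.251, 0.144]
ft_force: [0.7, 0.6, -0.7]
opening: 0.324
grip_force: 49.5
```

Run:
```python
from g import *
o=manip.get_obs(); A=R.from_rotvec(o['ee_rot']); print(o['ee_pos'],o['joints'],o['opening'])
img,P=cloud('top'); 
hs=cv2.cvtColor(img,cv2.COLOR_RGB2HSV)
with np.errstate(invalid="ignore"): m=(hs[...,0]>=5)&(hs[...,0]<=18)&(hs[...,1]>150)&(P[...,2]>.18)&(abs(P[...,0]-.53)<.1)&(abs(P[...,1]-.39)<.1)
q=P[m]; print(len(q),q.mean(0),q.min(0),q.max(0))
# driver axis now (down, toward head) in tool frame
print("head dir in tool",A.inv().apply([0,0,-1]))
# final: tool z tilted b in +y, tool y=+x(carton yaw 1.5deg)
c,s=np.cos(np.radians(1.5)),np.sin(np.radians(1.5))
d=np.array([-s,c,0]); 
for b in (25,30):
    t=np.radians(b); Rm=tool(np.sin(t)*d+np.array([0,0,-np.cos(t)]),[c,s,0])
    print(b,"head dir world",Rm@A.inv().apply([0,0,-1]))
    # waypoint high
    plan([.665,-.03,.28],Rm)
```

```text
[0.5317 0.39   0.357 ] [-1.4162  0.0344  0.4537  2.1395  1.1736  0.5518 -0.0522] 0.3240719903796776
323 [0.5392 0.3876 0.3967] [0.5266 0.3773 0.3484] [0.5543 0.4045 0.4098]
head dir in tool [ 0.7679 -0.0044  0.6406]
25 head dir world [-0.0297  0.9662 -0.2561]
lin [ 0.043 -0.44   0.063] dr [0.417 0.913 1.86 ]
30 head dir world [-0.0302  0.9848 -0.1708]
lin [ 0.043 -0.44   0.063] dr [0.338 0.972 1.89 ]
```

```bash
cat >> g.py <<'E'
def lay(pos,b=30):
    c,s=np.cos(np.radians(1.5)),np.sin(np.radians(1.5)); t=np.radians(b)
    return pos,tool(np.sin(t)*np.array([-s,c,0])+np.array([0,0,-np.cos(t)]),[c,s,0])
E
python3 -c "
from g import *
plan(*lay([.6725,-.047,.33]))"
```

```text
lin [ 0.003 -0.458  0.033] dr [0.338 0.972 1.89 ]
```

Call:
{"method": "step_arm", "body": {"fingers": [0.1,0.1,0.1,0.1,0.1,0.1,0.1,0.1,0.1,0.1], "linear": [[0,-0.03,0],[0,-0.06,0],[0,-0.09,0.005],[0,-0.12,0.01],[0,-0.15,0.01],[0,-0.18,0.01],[0,-0.21,0.015],[0,-0.24,0.015],[0,-0.27,0.02],[0,-0.3,0.02]], "dr": [[0.018,0.051,0.1],[0.036,0.103,0.2],[0.054,0.154,0.3],[0.072,0.206,0.4],[0.089,0.257,0.5],[0.107,0.309,0.6],[0.125,0.36,0.7],[0.143,0.411,0.8],[0.161,0.463,0.9],[0.179,0.514,1.0]]}}

```text
t: 4.9
ee_pos: [0.6236, 0.1031, 0.3391]
ee_rot: [1.023, 2.691, 0.412]
ft_force: [-0.2, -0.1, -1.8]
opening: 0.324
grip_force: 49.5
```

```bash
python3 -c "
from g import *
o=manip.get_obs(); print(o['ee_pos'],o['joints'],o['opening'])
plan(*lay([.6725,-.047,.26]))"
```

```text
[0.6236 0.1031 0.3391] [-0.9668  0.1508  0.8552  1.893  -0.3373  0.8299  0.8961] 0.32390225913496024
lin [-0.128 -0.105  0.063] dr [0.156 0.458 0.887]
```

Call:
{"method": "step_arm", "body": {"fingers": [0.1,0.1,0.1,0.1,0.1,0.1,0.1,0.1,0.1,0.1], "linear": [[-0.014,-0.012,0.007],[-0.028,-0.024,0.014],[-0.043,-0.035,0.021],[-0.057,-0.047,0.028],[-0.071,-0.058,0.035],[-0.085,-0.07,0.042],[-0.1,-0.082,0.049],[-0.114,-0.093,0.056],[-0.128,-0.105,0.063],[-0.128,-0.105,0.063]], "dr": [[0.017,0.051,0.099],[0.035,0.102,0.197],[0.052,0.153,0.296],[0.069,0.204,0.394],[0.087,0.254,0.493],[0.104,0.305,0.591],[0.121,0.356,0.69],[0.139,0.407,0.788],[0.156,0.458,0.887],[0.156,0.458,0.887]]}}

```text
t: 5.73
ee_pos: [0.672, -0.0522, 0.2559]
ee_rot: [-1.911, -1.937, -0.499]
ft_force: [0.0, -0.8, -1.3]
opening: 0.32
grip_force: 49.6
```

```bash
python3 -c "
from g import *
o=manip.get_obs(); print(o['ee_pos'],o['joints'],o['opening'],o['grip_force'])
img,P=cloud('top'); save(img,'t2.png')
hs=cv2.cvtColor(img,cv2.COLOR_RGB2HSV)
with np.errstate(invalid='ignore'): m=(hs[...,0]>=5)&(hs[...,0]<=18)&(hs[...,1]>150)&(P[...,2]>.18)&(abs(P[...,0]-.67)<.08)&(abs(P[...,1])<.2)
q=P[m]; print(len(q),q.mean(0) if len(q) else 0)
s=models.look_for('driver','side'); print(s[:1])
plan(*lay([.6725,-.047,.10]))
plan(*lay([.6725,-.047,.052]))"
```

```text
[ 0.672  -0.0522  0.2559] [-0.321   0.6464  0.8182  1.5901 -0.9163  1.4726  0.744 ] 0.3202268845805314 49.57577258348465
320 [ 0.6732 -0.0363  0.2584]
[]
lin [-0.077  0.     0.138] dr [-0.002  0.005 -0.002]
lin [-0.101  0.001  0.18 ] dr [-0.002  0.005 -0.002]
```

```bash
python3 -c "
from h import *
img,P=cloud('side'); save(cv2.resize(img[120:330,200:480],None,fx=2,fy=2),'s2.png')"
```

```text
(no output)
```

View pics/s2.png

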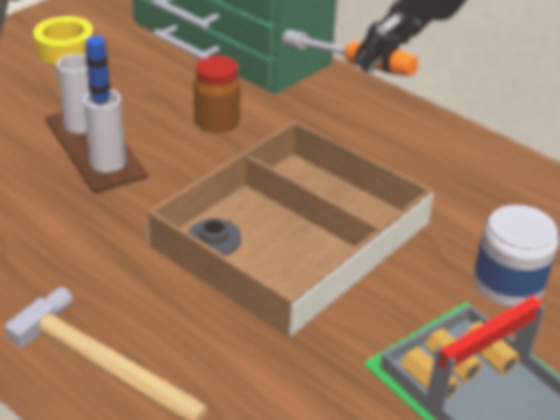

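In the side crop the gripper holds the driver nearly horizontal above the carton, with the socket head at (295,40) towards the stand. I lower it now.

Call:
{"method": "step_arm", "body": {"fingers": [0.1,0.1,0.1,0.1,0.1,0.1,0.1,0.1,0.1,0.1], "linear": [[-0.013,0,0.023],[-0.026,0,0.046],[-0.039,0,0.069],[-0.052,0,0.092],[-0.064,0,0.115],[-0.077,0,0.138],[-0.084,0,0.15],[-0.09,0,0.16],[-0.096,0,0.17],[-0.096,0,0.17]], "dr": [[0,0,0],[0,0,0],[0,0,0],[0,0,0],[0,0,0],[0,0,0],[0,0,0],[0,0,0],[0,0,0],[0,0,0]]}}

```text
t: 6.72
ee_pos: [0.673, -0.0452, 0.0644]
ee_rot: [-1.898, -1.955, -0.507]
ft_force: [0.5, 0.5, -1.3]
opening: 0.322
grip_force: 49.6
```

```bash
python3 -c "
from g import *
o=manip.get_obs(); print(o['ee_pos'],o['joints'],o['opening'],o['ft_force'])
plan(*lay([.6725,-.047,.052]))
plan(*lay([.6725,-.047,.048]))"
```

```text
[ 0.673  -0.0452  0.0644] [-0.1777  0.808   0.5619  1.6919 -0.9962  1.1855  0.9152] 0.32153598064076216 [ 0.5479  0.477  -1.3033]
lin [-0.008 -0.001  0.01 ] dr [-0.     0.003  0.003]
lin [-0.01  -0.001  0.013] dr [-0.     0.003  0.003]
```

Call:
{"method": "step_arm", "body": {"fingers": [0.1,0.1,0.1,0.4,0.6,0.6,0.6,0.6], "linear": [[-0.004,0,0.005],[-0.008,0,0.01],[-0.009,0,0.012],[-0.009,0,0.012],[-0.009,0,0.012],[-0.009,0,0.012],[-0.009,0,0.012],[-0.009,0,0.012]], "dr": [[0,0,0],[0,0,0],[0,0,0],[0,0,0],[0,0,0],[0,0,0],[0,0,0],[0,0,0]]}}

```text
t: 7.38
ee_pos: [0.6738, -0.0473, 0.0511]
ee_rot: [-1.898, -1.955, -0.509]
ft_force: [-0.2, -0.7, -0.0]
opening: 0.603
grip_force: 0.0
```

Call:
{"method": "step_arm", "body": {"fingers": [0.6,0.6,0.6,0.6,0.6,0.6,0.6,0.6,0.6,0.6], "linear": [[0,0,-0.01],[0,0,-0.03],[0,0,-0.05],[0.015,0,-0.08],[0.03,0,-0.11],[0.045,0,-0.14],[0.06,0,-0.17],[0.08,0,-0.2],[0.1,0,-0.23],[0.1,0,-0.23]], "dr": [[0,0,0],[0,0,0],[0,0,0],[0,0,0],[0,0,0],[0,0,0],[0,0,0],[0,0,0],[0,0,0],[0,0,0]]}}

```text
t: 8.22
ee_pos: [0.6753, -0.0764, 0.3082]
ee_rot: [-1.9, -1.961, -0.517]
ft_force: [0.5, -1.1, 0.7]
opening: 0.596
grip_force: 0.0
```

```bash
python3 -c "
from g import *
o=manip.get_obs(); print(o['ee_pos'],o['joints'],o['opening'],o['ft_force'])
for cam in ('top','side'):
    img,P=cloud(cam); save(cv2.resize(img[110:290,230:400],None,fx=3,fy=3),'d_'+cam+'.png')
    hs=cv2.cvtColor(img,cv2.COLOR_RGB2HSV)
    with np.errstate(invalid='ignore'): m=(hs[...,0]>=5)&(hs[...,0]<=18)&(hs[...,1]>190)&(P[...,2]<.1)&(abs(P[...,0]-.67)<.08)&(abs(P[...,1])<.12)
    q=P[m]; print(len(q),q.mean(0),q.min(0),q.max(0)) if len(q) else 0
a=np.radians(79+180)  # tray +x; tool y = tray -x
plan([.53,-.335,.30],tool([0,0,-1],[np.cos(np.radians(79)),np.sin(np.radians(79)),0]))
"
```

```text
[ 0.6753 -0.0764  0.3082] [-0.202   0.5618  0.677   1.5147 -0.8071  1.4909  0.669 ] 0.5959104055002118 [ 0.5253 -1.1155  0.7429]
122 [ 0.6674 -0.0574  0.0297] [ 0.6591 -0.0947  0.0201] [ 0.6764 -0.014   0.0372]
lin [-0.222 -0.151 -0.126] dr [ 0.355 -0.434 -1.316]
```

View pics/d_top.png

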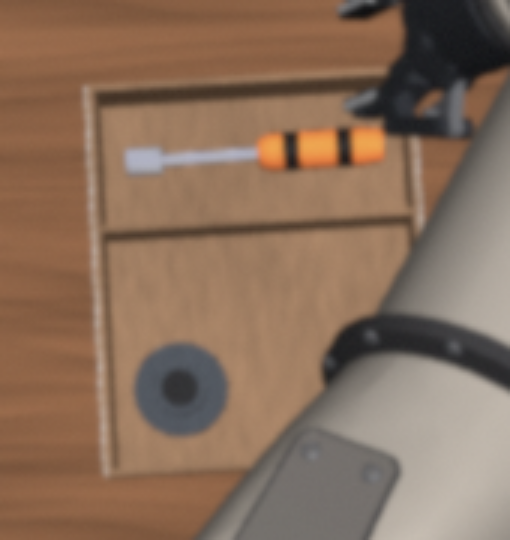

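The top crop shows the driver lying flat in the narrow compartment, with its handle at (320,148) and its head at (143,160). Next I go to the tray.

Call:
{"method": "step_arm", "body": {"fingers": [0.6,0.6,0.6,0.6,0.6,0.6,0.6,0.6,0.6,0.6], "linear": [[-0.022,-0.015,-0.013],[-0.044,-0.03,-0.025],[-0.067,-0.045,-0.038],[-0.089,-0.06,-0.05],[-0.111,-0.076,-0.063],[-0.133,-0.091,-0.076],[-0.155,-0.106,-0.088],[-0.178,-0.121,-0.101],[-0.2,-0.136,-0.113],[-0.222,-0.151,-0.126]], "dr": [[0.03,-0.036,-0.11],[0.06,-0.072,-0.22],[0.09,-0.11,-0.33],[0.12,-0.145,-0.44],[0.15,-0.18,-0.55],[0.18,-0.217,-0.66],[0.207,-0.253,-0.77],[0.237,-0.29,-0.88],[0.267,-0.326,-0.99],[0.296,-0.362,-1.1]]}}

```text
t: 9.15
ee_pos: [0.529, -0.3354, 0.2973]
ee_rot: [-0.614, -3.008, -0.098]
ft_force: [-0.8, -0.9, 0.5]
opening: 0.599
grip_force: 0.0
```

```bash
cat >> g.py <<'E'
def down(pos,az):
    a=np.radians(az); return pos,tool([0,0,-1],[np.cos(a),np.sin(a),0])
E
python3 -c "
from g import *
o=manip.get_obs(); print(o['ee_pos'],o['joints'])
plan(*down([.527,-.335,.24],79))"
```

```text
[ 0.529  -0.3354  0.2973] [ 0.0276  0.4095  0.6222  1.633  -0.2767  1.2732  1.8838]
lin [-0.003 -0.003  0.057] dr [ 0.057 -0.076 -0.21 ]
```

Call:
{"method": "step_arm", "body": {"fingers": [0.6,0.6,0.6,0.6,0.6,0.6], "linear": [[-0.003,-0.003,0.015],[-0.003,-0.003,0.03],[-0.003,-0.003,0.045],[-0.003,-0.003,0.057],[-0.003,-0.003,0.057],[-0.003,-0.003,0.057]], "dr": [[0.028,-0.038,-0.1],[0.057,-0.076,-0.21],[0.057,-0.076,-0.21],[0.057,-0.076,-0.21],[0.057,-0.076,-0.21],[0.057,-0.076,-0.21]]}}

```text
t: 9.65
ee_pos: [0.5284, -0.334, 0.2406]
ee_rot: [-0.312, -3.125, -0.003]
ft_force: [0.6, -0.0, 0.6]
opening: 0.6
grip_force: 0.0
```

Run:
```python
from g import *
o=manip.get_obs(); print(o['ee_pos'],o['joints'])
img,P=cloud('wrist'); save(img,'w3.png')
hs=cv2.cvtColor(img,cv2.COLOR_RGB2HSV)
with np.errstate(invalid='ignore'): m=((hs[...,0]<6)|(hs[...,0]>174))&(hs[...,1]>150)&(P[...,2]>.075)&(P[...,2]<.14)&(abs(P[...,0]-.53)<.12)&(abs(P[...,1]+.33)<.12)
q=P[m]; zt=np.percentile(q[:,2],90); rect(q,"bar all"); rect(q[q[:,2]>zt-.006],"bar top"); print(zt)
with np.errstate(invalid='ignore'): g=(hs[...,0]>50)&(hs[...,0]<75)&(hs[...,1]>120)&(abs(P[...,2])<.02)
rect(P[g],"mat")
for r in models.look_for('fitting0','wrist')[:3]: print(r['score'],np.array(r['at']))
for r in models.look_for('tray_handle','wrist')[:1]: print(r['score'],np.array(r['at']))
```

```text
[ 0.5284 -0.334   0.2406] [ 0.0253  0.3998  0.5728  1.7601 -0.2467  1.0551  2.0567]
bar all 4554 c [ 527.1549 -331.9091] size [ 13.8027 139.1254] ang 78.84331512451172 zmed 0.10688816023902628
bar top 4554 c [ 527.1549 -331.9091] size [ 13.8027 139.1254] ang 78.84331512451172 zmed 0.10688816023902628
0.10778213390180291
mat 6246 c [ 535.3755 -409.2326] size [383.2853 197.559 ] ang 89.90047454833984 zmed 0.005168147839041931
0.98 [ 0.5696 -0.3074  0.0359]
0.97 [ 0.4919 -0.2857  0.0348]
0.61 [ 0.5319 -0.2917  0.0328]
0.6 [ 0.5257 -0.3427  0.0104]
```

View pics/w3.png

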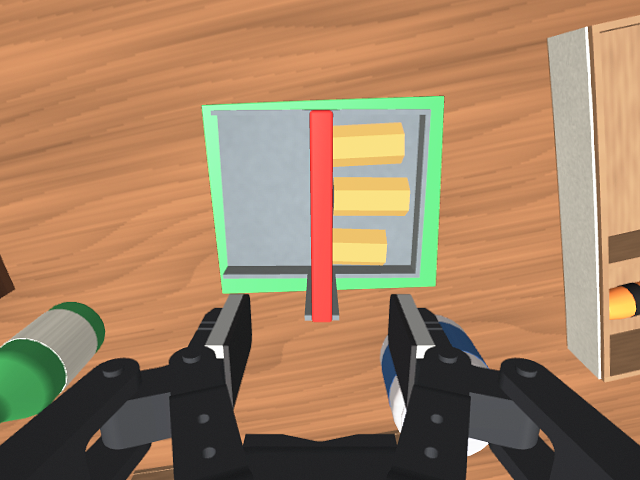

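The wrist view shows the red bar running vertically at x≈321, midway between the jaws. The couplings lie to the right of it at x≈370, y≈143, 196 and 246, and the open edge is on the left. I descend to the handle.

```bash
python3 -c "
from g import *
plan(*down([.5272,-.3319,.098],78.84))"
```

```text
lin [0.003 0.002 0.144] dr [ 0.001  0.002 -0.004]
```

Call:
{"method": "step_arm", "body": {"fingers": [0.6,0.6,0.6,0.6,0.6,0.6,0.6,0.6,0.6], "linear": [[0.003,0.002,0.03],[0.003,0.002,0.06],[0.003,0.002,0.085],[0.003,0.002,0.105],[0.003,0.002,0.12],[0.003,0.002,0.135],[0.003,0.002,0.144],[0.003,0.002,0.144],[0.003,0.002,0.144]], "dr": [[0,0,-0.004],[0,0,-0.004],[0,0,-0.004],[0,0,-0.004],[0,0,-0.004],[0,0,-0.004],[0,0,-0.004],[0,0,-0.004],[0,0,-0.004]]}}

```text
t: 10.55
ee_pos: [0.5265, -0.3315, 0.0977]
ee_rot: [0.305, 3.125, 0.002]
ft_force: [0.9, 0.4, 0.1]
opening: 0.597
grip_force: 0.0
```

Call:
{"method": "step_arm", "body": {"fingers": [0.4,0.3,0.2,0.0,0.0,0.0,0.0,0.0], "linear": [[0,0,0],[0,0,0],[0,0,0],[0,0,0],[0,0,0],[0,0,0],[0,0,0],[0,0,0]], "dr": [[0,0,0],[0,0,0],[0,0,0],[0,0,0],[0,0,0],[0,0,0],[0,0,0],[0,0,0]], "force": 110}}

```text
t: 11.22
ee_pos: [0.5268, -0.3315, 0.0984]
ee_rot: [0.305, 3.124, 0.002]
ft_force: [-2.8, 1.7, 9.7]
opening: 0.149
grip_force: 108.1
```

Call:
{"method": "step_arm", "body": {"fingers": [0.0,0.0,0.0,0.0,0.0,0.0,0.0,0.0,0.0,0.0], "linear": [[0,0,-0.005],[0,0,-0.02],[0,0,-0.04],[0,0,-0.065],[0,0,-0.09],[0,0,-0.115],[0,0,-0.135],[0,0,-0.15],[0,0,-0.16],[0,0,-0.16]], "dr": [[0,0,0],[0,0,0],[0,0,0],[0,0,0],[0,0,0],[0,0,0],[0,0,0],[0,0,0],[0,0,0],[0,0,0]]}}

```text
t: 12.05
ee_pos: [0.5266, -0.3318, 0.2593]
ee_rot: [0.304, 3.123, 0.002]
ft_force: [1.1, -0.2, -5.7]
opening: 0.143
grip_force: 107.8
```

```bash
python3 -c "
from g import *
o=manip.get_obs(); print(o['ee_pos'],o['joints'],o['opening'],o['ft_force'])
img,P=cloud('side'); save(img,'s4.png')
for r in models.look_for('fitting0','side')[:3]: print(r['score'],np.array(r['at']))
plan(*down([.60,-.004,.26],1.5))"
```

```text
[ 0.5266 -0.3318  0.2593] [ 0.0121  0.3746  0.5833  1.7504 -0.2333  1.0824  2.0496] 0.1425038014976366 [ 1.1322 -0.2378 -5.7214]
0.85 [ 0.5596 -0.3341  0.1902]
0.7 [ 0.48   -0.2818  0.1923]
0.55 [ 0.5237 -0.315   0.19  ]
lin [-0.01   0.335 -0.003] dr [ 0.002 -0.001  1.351]
```

View pics/s4.png

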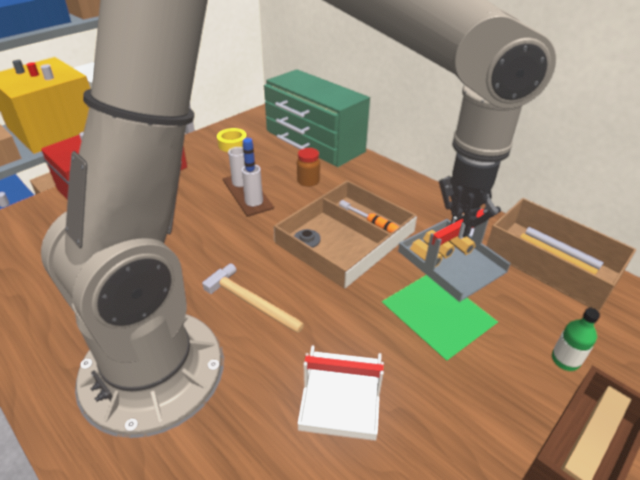

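The tray is up off the mat and level, with all three couplings in it around (440,243), and the mat below is empty. I carry it over the carton and turn the open end towards the robot.

Call:
{"method": "step_arm", "body": {"fingers": [0.0,0.0,0.0,0.0,0.0,0.0,0.0,0.0,0.0,0.0], "linear": [[0,0.006,0],[0,0.02,0],[0,0.036,0],[0,0.052,0],[0,0.069,0],[0,0.086,0],[0,0.103,0],[0,0.12,0],[0,0.137,0],[0,0.154,0]], "dr": [[0,0,0.02],[0,0,0.07],[0,0,0.14],[0,0,0.21],[0,0,0.28],[0,0,0.35],[0,0,0.42],[0,0,0.49],[0,0,0.56],[0,0,0.63]]}}

```text
t: 12.98
ee_pos: [0.5553, -0.1793, 0.2561]
ee_rot: [-1.263, -2.875, -0.002]
ft_force: [0.1, 0.1, -4.7]
opening: 0.149
grip_force: 107.8
```

```bash
python3 -c "
from g import *
o=manip.get_obs(); print(o['ee_pos'],o['joints'],o['opening'])
plan(*down([.578,-.01,.26],1.5))"
```

```text
[ 0.5553 -0.1793  0.2561] [-0.3488  0.3263  0.6907  1.8423 -0.238   1.0576  1.1771] 0.1489236178860258
lin [ 0.109  0.131 -0.004] dr [-0.    -0.002  0.717]
```

Call:
{"method": "step_arm", "body": {"fingers": [0.0,0.0,0.0,0.0,0.0,0.0,0.0,0.0,0.0,0.0], "linear": [[0.011,0.014,0],[0.024,0.029,0],[0.038,0.045,0],[0.052,0.062,-0.002],[0.066,0.08,-0.002],[0.079,0.096,-0.003],[0.091,0.11,-0.004],[0.101,0.121,-0.004],[0.107,0.128,-0.004],[0.109,0.131,-0.004]], "dr": [[0,0,0.07],[0,0,0.15],[0,0,0.24],[0,0,0.33],[0,0,0.42],[0,0,0.51],[0,0,0.59],[0,0,0.66],[0,0,0.7],[0,0,0.717]]}}

```text
t: 13.82
ee_pos: [0.5775, -0.0094, 0.2604]
ee_rot: [-2.188, -2.253, -0.0]
ft_force: [-0.2, 0.5, -4.5]
opening: 0.146
grip_force: 107.7
```

```bash
cat >> g.py <<'E'
def tip(pos,deg):
    c,s=np.cos(np.radians(1.5)),np.sin(np.radians(1.5)); t=np.radians(deg)
    return pos,tool(np.sin(t)*np.array([c,s,0])+np.array([0,0,-np.cos(t)]),[c*np.cos(t),s*np.cos(t),np.sin(t)])
E
python3 -c "
from g import *
o=manip.get_obs(); print(o['ee_pos'],o['joints'],o['opening'])
img,P=cloud('side'); save(cv2.resize(img[100:330,230:520],None,fx=2,fy=2),'s5.png')
plan(*tip([.578,-.01,.19],0));plan(*tip([.578,-.01,.19],20));plan(*tip([.578,-.01,.19],35))"
```

```text
[ 0.5775 -0.0094  0.2604] [-0.7373  0.335   0.8083  1.8549 -0.2758  1.068   0.2077] 0.1456874517318446
lin [-0.     0.     0.071] dr [-0.    -0.001  0.004]
lin [-0.     0.     0.071] dr [-0.349 -0.002  0.003]
lin [-0.     0.     0.071] dr [-0.611 -0.002  0.003]
```

View pics/s5.png

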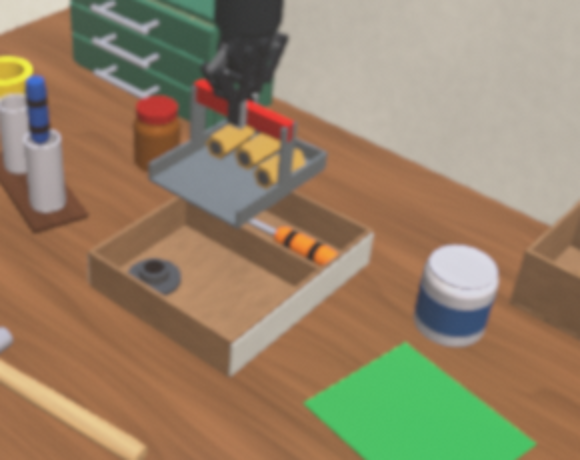

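The tray hangs level over the carton with its open lip (150–240, 170–215) towards the robot, and the couplings are still at the back. I lower it and tip it gradually.

Call:
{"method": "step_arm", "body": {"fingers": [0.0,0.0,0.0,0.0,0.0,0.0,0.0,0.0,0.0,0.0], "linear": [[0,0,0.01],[0,0,0.025],[0,0,0.04],[0,0,0.055],[0,0,0.065],[0,0,0.071],[0,0,0.071],[0,0,0.071],[0,0,0.071],[0,0,0.071]], "dr": [[-0.03,0,0],[-0.08,0,0],[-0.14,0,0],[-0.2,0,0],[-0.26,0,0],[-0.31,0,0],[-0.36,0,0],[-0.41,0,0],[-0.45,0,0],[-0.48,0,0]]}}

```text
t: 14.7
ee_pos: [0.5769, -0.0125, 0.1901]
ee_rot: [1.926, 1.984, 0.488]
ft_force: [0.2, 0.0, -5.2]
opening: 0.143
grip_force: 107.6
```

```bash
cat >> g.py <<'E'
def fits():
    o=manip.get_obs(); print(o['t'],o['ee_pos'],o['joints'],o['opening'],o['ft_force'])
    for cam in ('side','top'):
        img,P=cloud(cam); save(img,'last_%s.png'%cam)
        for r in models.look_for('fitting0',cam)[:4]: print(cam,r['score'],np.array(r['at']))
E
python3 -c "
from g import *
fits()"
```

```text
14.7 [ 0.5769 -0.0125  0.1901] [-0.7584  0.1872  0.7269  2.261  -0.3953  0.2754  0.3145] 0.14279493191620476 [ 0.2013  0.0315 -5.1884]
side 0.75 [ 0.6349 -0.0611  0.1469]
side 0.55 [0.6503 0.0243 0.1538]
side 0.53 [ 0.6496 -0.0159  0.1541]
top 0.89 [0.6396 0.0343 0.145 ]
top 0.67 [ 0.6294 -0.051   0.1416]
top 0.59 [ 0.6486 -0.009   0.1574]
```

Call:
{"method": "step_arm", "body": {"fingers": [0.0,0.0,0.0,0.0,0.0,0.0,0.0,0.0], "linear": [[0,0.001,-0.002],[0,0.002,-0.004],[0,0.003,-0.006],[0,0.005,-0.009],[0,0.006,-0.012],[0,0.007,-0.014],[0,0.009,-0.018],[0,0.009,-0.018]], "dr": [[-0.03,0,0],[-0.07,0,0],[-0.11,0,0],[-0.15,0,0],[-0.19,0,0],[-0.22,0,0],[-0.24,0,0],[-0.25,0,0]]}}

```text
t: 15.57
ee_pos: [0.5846, -0.0128, 0.24]
ee_rot: [1.801, 1.867, 0.664]
ft_force: [-4.3, -160.7, 24.3]
opening: 0.143
grip_force: 108.7
```

```bash
python3 -c "
from g import *
fits(); plan(*tip([.585,-.012,.21],42))"
```

```text
15.5667 [ 0.5846 -0.0128  0.24  ] [-1.3577  0.1337  1.3755  2.3445 -1.0216  0.1626  0.9717] 0.14310143561051925 [  -4.2535 -160.6773   24.311 ]
side 0.7 [0.6001 0.0207 0.1711]
side 0.67 [ 0.6036 -0.0642  0.1716]
side 0.63 [ 0.6152 -0.0188  0.1819]
top 0.8 [0.5867 0.0328 0.1607]
top 0.49 [ 0.6256 -0.0113  0.186 ]
lin [ 0.001 -0.019  0.024] dr [-0.054 -0.011  0.003]
```

```bash
python3 -c "
from g import *
o=manip.get_obs(); print(o['t'],o['ee_pos'],o['joints'],o['qvel'],o['ft_force'],o['moment'],o['tau'])
print(R.from_rotvec(o['ee_rot']).as_matrix())
fits()
save(cv2.resize(cv2.imread('pics/last_side.png')[60:330,200:520][...,::-1],None,fx=2,fy=2),'s6.png')"
```

```text
15.7667 [ 0.5846 -0.0129  0.24  ] [-1.3557  0.1337  1.3741  2.344  -1.0201  0.1637  0.9681] [ 0.046   0.0026  0.021   0.007  -0.0117 -0.0075 -0.0132] [ 0.5851 -1.5696 -4.8774] [-0.1454  1.3223 -0.1038] [ -3.6187 -14.2198   3.8656 -42.3946  -0.5551  -2.414    0.3168]
[[-0.0354  0.7781  0.6272]
 [ 0.9994  0.0237  0.0269]
 [ 0.0061  0.6277 -0.7784]]
15.7667 [ 0.5846 -0.0129  0.24  ] [-1.3557  0.1337  1.3741  2.344  -1.0201  0.1637  0.9681] 0.14839486101055194 [ 0.5851 -1.5696 -4.8774]
side 0.83 [ 0.5687 -0.0552  0.1449]
side 0.76 [ 0.5744 -0.0229  0.1494]
side 0.6 [0.5645 0.0153 0.1406]
top 0.41 [ 0.5531 -0.0652  0.11  ]
```

View pics/s6.png

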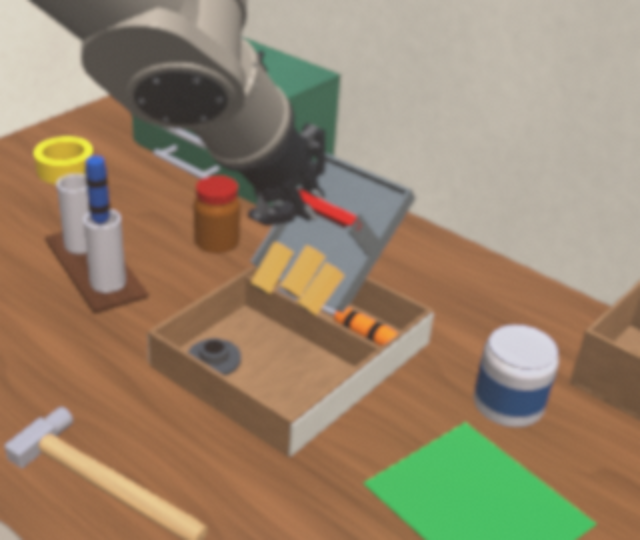

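The side crop catches the three couplings sliding over the lip at (275–320, 270–290). Camera calls hold the arm still, so I use them to let the couplings finish.

```bash
python3 -c "
from g import *
for _ in range(6): viewer.camera('side')
fits(); o=manip.get_obs(); print(o['qvel'])"
```

```text
16.2667 [ 0.5841 -0.0146  0.2396] [-1.3531  0.1335  1.374   2.345  -1.0205  0.1628  0.9682] 0.13760320447812585 [-0.3778  0.1231 -2.4696]
side 0.48 [ 0.4613 -0.013   0.0491]
[-0.0014 -0.0013 -0.0009  0.0015  0.0011  0.     -0.001 ]
```

Call:
{"method": "step_arm", "body": {"fingers": [0.0,0.0,0.0,0.0,0.0,0.0,0.0,0.0], "linear": [[0,0.001,-0.001],[0,0.003,-0.003],[0,0.005,-0.006],[0,0.007,-0.009],[0,0.009,-0.012],[0,0.012,-0.016],[0,0.015,-0.02],[0,0.018,-0.024]], "dr": [[0.01,0,0],[0.03,0,0],[0.05,0,0],[0.08,0,0],[0.11,0,0],[0.14,0,0],[0.18,0,0],[0.22,0,0]]}}

```text
t: 17.13
ee_pos: [0.5829, -0.0138, 0.2698]
ee_rot: [1.941, 2.005, 0.473]
ft_force: [-1.0, 0.5, -1.7]
opening: 0.141
grip_force: 108.7
```

```bash
python3 -c "
from g import *
fits(); o=manip.get_obs(); print(o['qvel']); plan(*tip([.585,-.012,.28],0))
save(cv2.resize(cv2.imread('pics/last_side.png')[60:330,200:520][...,::-1],None,fx=2,fy=2),'s7.png')"
```

```text
17.1333 [ 0.5829 -0.0138  0.2698] [-1.3191  0.1041  1.3318  2.1632 -0.2426  0.5074  0.2059] 0.14063792183544646 [-0.9919  0.456  -1.6636]
side 0.54 [ 0.4685 -0.0071  0.0465]
side 0.41 [ 0.4829 -0.0659  0.0343]
[-0.0096 -0.0074  0.0075  0.0216  0.0008 -0.004  -0.0013]
lin [ 0.003  0.007 -0.009] dr [ 0.459 -0.007  0.005]
```

View pics/s7.png

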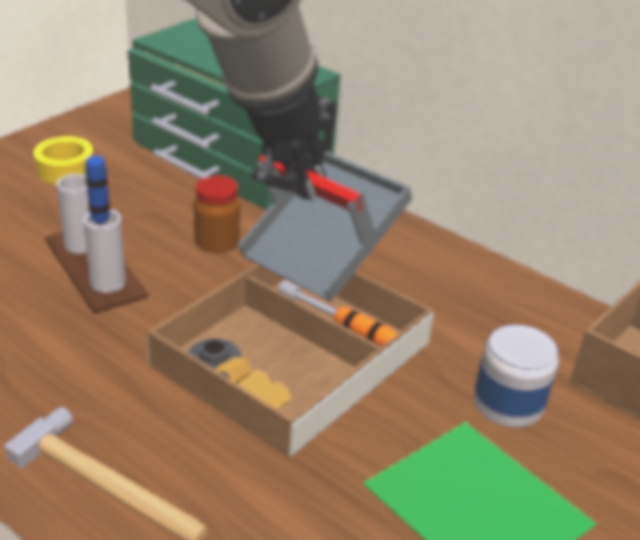

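The tray is empty, and the couplings lie along the front wall of the wide compartment around (235–290, 370–400). I level the tray and carry it back.

Call:
{"method": "step_arm", "body": {"fingers": [0.0,0.0,0.0,0.0,0.0,0.0,0.0,0.0,0.0,0.0], "linear": [[0,0,0],[0,0.001,-0.001],[0,0.002,-0.002],[0,0.003,-0.003],[0,0.004,-0.004],[0,0.005,-0.005],[0,0.006,-0.007],[0,0.007,-0.009],[0,0.007,-0.009],[0,0.007,-0.009]], "dr": [[0.02,0,0],[0.07,0,0],[0.13,0,0],[0.19,0,0],[0.25,0,0],[0.31,0,0],[0.37,0,0],[0.42,0,0],[0.45,-0.003,0.003],[0.459,-0.007,0.005]]}}

```text
t: 18.17
ee_pos: [0.5856, -0.0146, 0.28]
ee_rot: [-2.192, -2.25, 0.004]
ft_force: [-0.3, 0.3, -2.3]
opening: 0.146
grip_force: 108.6
```

Run:
```python
from g import *
o=manip.get_obs(); print(o['t'],o['ee_pos'],o['joints'],o['opening'],o['ft_force'])
plan(*down([.5272,-.3319,.26],78.84))
img,P=cloud('top')
hs=cv2.cvtColor(img,cv2.COLOR_RGB2HSV)
with np.errstate(invalid='ignore'): g=(hs[...,0]>50)&(hs[...,0]<75)&(hs[...,1]>120)&(abs(P[...,2])<.02)&(P[...,0]<.75)&(P[...,1]>-.5)
rect(P[g],"mat")
```

```text
18.1667 [ 0.5856 -0.0146  0.28  ] [-0.8963  0.4258  1.0791  1.8209 -0.4092  1.1448  0.3471] 0.14616353427214243 [-0.3259  0.2687 -2.2744]
lin [-0.316 -0.067  0.021] dr [-0.003  0.    -1.35 ]
mat 5250 c [ 536.9225 -327.4932] size [193.6371 165.1197] ang 80.37432098388672 zmed 0.004516849670084255
```

Call:
{"method": "step_arm", "body": {"fingers": [0.0,0.0,0.0,0.0,0.0,0.0,0.0,0.0,0.0,0.0], "linear": [[-0.01,-0.002,0],[-0.025,-0.005,0],[-0.042,-0.008,0],[-0.06,-0.011,0],[-0.08,-0.014,0],[-0.1,-0.018,0],[-0.12,-0.022,0],[-0.14,-0.026,0],[-0.158,-0.03,0],[-0.175,-0.034,0]], "dr": [[0,0,-0.03],[0,0,-0.09],[0,0,-0.16],[0,0,-0.24],[0,0,-0.32],[0,0,-0.4],[0,0,-0.48],[0,0,-0.56],[0,0,-0.64],[0,0,-0.72]]}}

```text
t: 19.05
ee_pos: [0.5553, -0.1911, 0.2804]
ee_rot: [1.252, 2.88, 0.0]
ft_force: [0.7, 0.2, -2.1]
opening: 0.148
grip_force: 108.7
```

Run:
```python
from g import *
o=manip.get_obs(); print(o['t'],o['ee_pos'],o['joints'],o['opening'],o['ft_force'])
plan(*down([.533,-.330,.22],79))
```

```text
19.05 [ 0.5553 -0.1911  0.2804] [-0.4775  0.3549  0.8964  1.8146 -0.3069  1.1177  1.2754] 0.14806542269314363 [ 0.7126  0.1889 -2.1098]
lin [-0.086 -0.111  0.06 ] dr [ 0.     0.001 -0.628]
```

Call:
{"method": "step_arm", "body": {"fingers": [0.0,0.0,0.0,0.0,0.0,0.0,0.0,0.0,0.0,0.0], "linear": [[-0.01,-0.013,0],[-0.02,-0.026,0],[-0.03,-0.04,0.01],[-0.042,-0.054,0.02],[-0.054,-0.07,0.03],[-0.066,-0.085,0.04],[-0.076,-0.098,0.05],[-0.083,-0.107,0.06],[-0.086,-0.111,0.06],[-0.086,-0.111,0.06]], "dr": [[0,0,-0.07],[0,0,-0.15],[0,0,-0.23],[0,0,-0.31],[0,0,-0.39],[0,0,-0.47],[0,0,-0.54],[0,0,-0.6],[0,0,-0.628],[0,0,-0.628]]}}

```text
t: 19.88
ee_pos: [0.5317, -0.3298, 0.2201]
ee_rot: [-0.308, -3.126, 0.002]
ft_force: [-0.6, 0.5, -2.8]
opening: 0.145
grip_force: 108.6
```

Run:
```python
from g import *
o=manip.get_obs(); print(o['t'],o['ee_pos'],o['joints'],o['opening'],o['ft_force'])
plan(*down([.533,-.330,.115],79)); plan(*down([.533,-.330,.098],79))
img,P=cloud('side'); save(cv2.resize(img[130:380,340:640],None,fx=2,fy=2),'s8.png')
```

```text
19.8833 [ 0.5317 -0.3298  0.2201] [-0.073   0.4525  0.7029  1.7847 -0.335   1.0272  2.1305] 0.1448349414196666 [-0.6237  0.475  -2.7555]
lin [-0.001  0.     0.105] dr [-0.001 -0.    -0.005]
lin [-0.001  0.     0.122] dr [-0.001 -0.    -0.005]
```

View pics/s8.png

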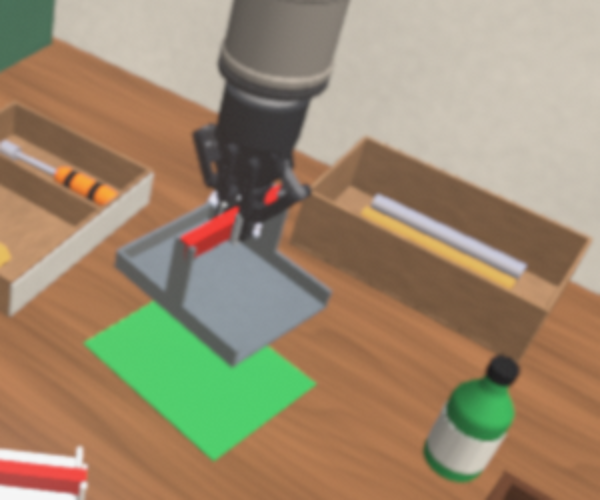

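The tray hangs about level over the mat, between (120,255) and (330,300). I lower it.

Call:
{"method": "step_arm", "body": {"fingers": [0.0,0.0,0.0,0.0,0.0,0.0,0.0,0.0,0.0,0.0], "linear": [[0,0,0.02],[0,0,0.04],[0,0,0.06],[0,0,0.08],[0,0,0.095],[0,0,0.105],[0,0,0.111],[0,0,0.115],[0,0,0.118],[0,0,0.118]], "dr": [[0,0,0],[0,0,0],[0,0,0],[0,0,0],[0,0,0],[0,0,0],[0,0,0],[0,0,0],[0,0,0],[0,0,0]]}}

```text
t: 20.77
ee_pos: [0.5332, -0.3285, 0.1028]
ee_rot: [-0.307, -3.126, 0.0]
ft_force: [0.6, 0.0, -2.4]
opening: 0.145
grip_force: 108.8
```

Call:
{"method": "step_arm", "body": {"fingers": [0.0,0.0,0.0,0.2,0.3,0.4,0.5,0.6,0.6,0.6], "linear": [[0,0,0.002],[0,0,0.003],[0,0,0.003],[0,0,0.003],[0,0,0.003],[0,0,0.003],[0,0,0.003],[0,0,0.003],[0,0,0.003],[0,0,0.003]], "dr": [[0,0,0],[0,0,0],[0,0,0],[0,0,0],[0,0,0],[0,0,0],[0,0,0],[0,0,0],[0,0,0],[0,0,0]]}}

```text
t: 21.6
ee_pos: [0.533, -0.3286, 0.0997]
ee_rot: [-0.307, -3.126, -0.0]
ft_force: [-0.1, 0.5, 0.1]
opening: 0.6
grip_force: 0.0
```

Call:
{"method": "step_arm", "body": {"fingers": [0.6,0.6,0.6,0.6,0.6,0.6,0.6,0.6,0.6,0.6], "linear": [[0,0,-0.01],[0,0,-0.03],[0,0,-0.05],[0,0,-0.08],[0,0,-0.11],[0,0,-0.14],[0,0,-0.17],[0,0,-0.2],[0,0,-0.2],[0,0,-0.2]], "dr": [[0,0,0],[0,0,0],[0,0,0],[0,0,0],[0,0,0],[0,0,0],[0,0,0],[0,0,0],[0,0,0],[0,0,0]]}}

```text
t: 22.43
ee_pos: [0.5335, -0.329, 0.3019]
ee_rot: [0.307, 3.124, -0.001]
ft_force: [0.5, 1.2, -0.9]
opening: 0.607
grip_force: 0.0
```

Run:
```python
from g import *
fits()
img,P=cloud('wrist')
hs=cv2.cvtColor(img,cv2.COLOR_RGB2HSV)
with np.errstate(invalid='ignore'): m=((hs[...,0]<6)|(hs[...,0]>174))&(hs[...,1]>150)&(P[...,2]>.075)&(P[...,2]<.14)&(abs(P[...,0]-.53)<.12)&(abs(P[...,1]+.33)<.12)
q=P[m]; rect(q,"bar"); print(q[:,2].min(),q[:,2].max())
t=cv2.imread('pics/last_top.png')[...,::-1]; save(cv2.resize(t[110:290,250:520],None,fx=2.9,fy=2.9),'fin.png')
```

```text
22.4333 [ 0.5335 -0.329   0.3019] [-0.1143  0.3755  0.7476  1.6967 -0.2746  1.1748  2.0799] 0.6066678260287263 [ 0.4912  1.1772 -0.9002]
side 0.71 [ 0.4814 -0.0657  0.0352]
side 0.66 [ 0.4685 -0.0081  0.0473]
side 0.51 [ 0.583  -0.0078  0.024 ]
side 0.2 [ 0.5294 -0.3373  0.0135]
top 0.85 [0.4744 0.0032 0.0407]
top 0.75 [ 0.4707 -0.0584  0.0327]
top 0.68 [ 0.4747 -0.0307  0.0339]
bar 3074 c [ 534.9962 -327.8338] size [ 13.1807 138.9122] ang 78.44046783447266 zmed 0.10613901241003434
0.10349099475508922 0.10844359865166214
```

View pics/fin.png

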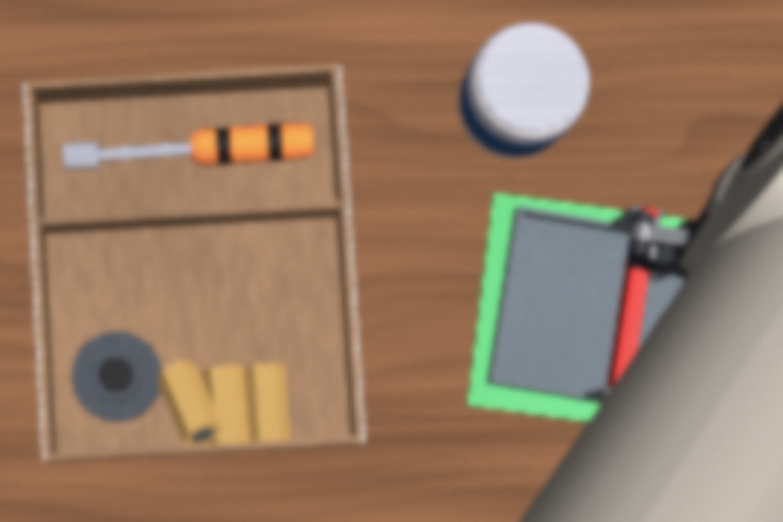

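The final top view shows the driver in the narrow compartment, the three couplings at (190–270, 400) in the wide one and the tray back on its mat, with the gripper clear above it. I hand the job in.

```bash
python3 -c "
from h import *
print(manip.job_done())"
```

```text
the job is handed in; nothing more can be done
None
```

I handed the job in with the driver flat in the narrow compartment, all three couplings in the wide one and the empty tray back on its mat, but it may have failed: while tipping the tray, the wrist force read about 161 N (limit 120) and joint 3 read 1.3755 and joint 5 read -1.0216, both just past their range limits (1.37 and -1.02); I don't know the verdict.

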